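# Seat a wire reel in the unwinding stand

## Task

Lift the wire reel out of the wooden cradle and lower its axle into the two open slots of the unwinding stand, then press it gently past the spring plungers until both axle ends sit fully home on the slot floors, and let go. Feel for the floors, since the bracket may be clamped at any height: do not drop the reel, and never load the stand with more than 30 N. Leave the other things on the bench where they are.

Things in the scene. Friction and masses are not known exactly. Their poses are not given: they have to be found in the camera images.
- reel: Full white plastic wire spool fixed on a steel axle, one rigid piece, 0.27 to 0.53 kg. Origin: middle of the axle; own y axis along it, ends alike. Flanges 62 mm in diameter, 44 mm over their outer faces; winding 52 mm in diameter. Axle 8 mm in diameter, 148 mm long. Brass collars 14 mm in diameter, 46.5 to 52.5 mm either side of the middle. Starts level in the cradle, axle 41 mm above the bench.
- axle_a (a point): Point on the axle's centre line 60 mm from the reel's middle on its own +y side; seated, it lies over a slot floor.
- axle_b (a point): The same on the -y side. Either end may go in either slot.
- stand: Unwinding stand screwed to the bench: grey base 110 x 168 x 12 mm with two dark uprights, 66 mm high, and between them an aluminium U bracket clamped with two black knobs at any height. Origin: centre of the base's underside; own y axis along the seated axle. The seated axle line is 72 to 100 mm above the bench, level; this height is not measured. The bracket holds firm under load.
- slot_p (a point): Point on the base's top, 12 mm above the bench, right under the slot at the stand's y = +60 mm. Each slot is cut down from the top of a bracket cheek (44 mm wide, 10 mm thick; inner faces 110 mm apart, so the collars have 2.5 mm play each way). Slot: 10 mm wide, 22 mm deep, the top 6 mm flared at 45 degrees to 22 mm. Seated, the axle line is 18 mm below the cheek tops, 42 mm above the crossbar.
- slot_n (a point): The same under the slot at y = -60 mm. In each slot two facing spring plungers with round noses stop the axle 8 mm above its seat. Pressing the reel past all four takes about 10 to 17 N in all, its own weight included; from 4 mm above the seat down they no longer resist. Then the slot floors are hard: each millimetre too far costs 10 N or more.
- cradle: Wooden board 100 x 80 x 8 mm, fixed to the bench, with two dowels along its own y axis on which the spool's flanges rest. Origin: centre of its underside.
- pliers: Bystander: green-handled pliers lying on the bench, about 150 x 60 x 14 mm, nose along own +x; origin on the bench near the middle.
- bead_jar: Bystander: small clear jar with a metal lid, 44 mm in diameter, 55 mm high; origin: centre of its underside.
- power_bank: Bystander: white rounded slab 75 x 130 x 20 mm, long side along own y; origin: centre of its underside.
- flat_spool: Bystander: small white spool lying flat, 54 mm in diameter, 22 mm high; origin: centre of its underside.
Mind the look-alikes: they are no part of the job. What is shaped like the reel but green is not meant. Of the things that look like the cradle, take the one that is farthest to the robot's right at the start.

How it is judged:
On the way, in this order (a step that is already met when the one before it is completed fails the run):
1. the reel is lifted clear of the cradle (distance between reel and cradle above 0.09 m), for 0.2 s.
2. both axle ends are home on the slot floors (bracket_c0 and bracket_c1: the floor pads, centred 6 mm below the seated axle line) (((distance between axle_a and bracket_c1 below 0.0085 m and distance between axle_b and bracket_c0 below 0.0085 m) or (distance between axle_a and bracket_c0 below 0.0085 m and distance between axle_b and bracket_c1 below 0.0085 m))), for 0.2 s.
At the end, for the whole second after the job is handed in: The axle lies in both slots, each end on its slot floor (within about 2 mm, past the plungers), either way round; the reel is released and at rest. The reel was never dropped, the stand never loaded above 30 N, and the bystanders are within 15 mm of their places (((distance between axle_a and bracket_c1 below 0.0085 m and distance between axle_b and bracket_c0 below 0.0085 m) or (distance between axle_a and bracket_c0 below 0.0085 m and distance between axle_b and bracket_c1 below 0.0085 m)) and linear speed of reel below 0.01 m/s); the robot touches nothing.
It fails at once if the stand is loaded with more than 30 N (contact force between stand and anything else above 30 N).
It fails at once if the reel is dropped: it falls faster than 0.2 m/s with no finger on it (linear speed of reel above 0.2 m/s and contact force between reel and the fingers below 0.2 N).
It fails at once if a bystander (pliers, bead jar, power bank, flat spool) is moved more than 15 mm (distance of any of pliers, bead_jar, power_bank, flat_spool from where it was at the start of the episode above 0.015 m).
It also fails if it takes over 51 s, if anything falls off the work surface, if the arm or the gripper's body presses on something with over 40 N, if the wrist force passes 120 N, or if a joint passes its speed limit or range.

## Robot

A 6-joint arm with a two-finger parallel gripper is mounted at the origin on the work surface. World frame = base frame: x ahead of the robot, y to its left, z up, the work surface at z = 0. Lengths are in m, angles in rad, forces in N, time in s.
With the tool pointing down it reaches from about 0.3 to 0.75 m from the base axis. Payload 8.5 kg.
Tool frame: the origin (TCP) lies midway between the tips of the shut fingers; the grasp point (between the pads) lies 19 mm behind it (r.grasp_offset is the distance from the TCP to the grasp point, in m); z points along the fingers, y is the line along which they close (so a half turn about z gives the same grasp; the last joint's range is limited). The gripper opens to 88 mm and grips with 3 to 60 N. Pads are 18 mm wide; open, the fingers measure 123 mm over their backs; the gripper's body (75 mm by 187 mm) begins 45 mm behind the grasp point.
Start: joints at [1.1, 0.381, 1.297, -0, 1.464, -0.215], TCP at [0.139, 0.532, 0.205] pointing down, gripper open.
Joint ranges: [-3.11, 3.11], [-0.89, 2.33], [0.22, 2.48], [-1.42, 4.56], [0.17, 2.85], [-2.88, 2.88]. Speed limits (rad/s): [2.39, 2.39, 3.14, 3.14, 3.14, 3.14].

## Interface

Orientations are given as a unit quaternion [w, x, y, z].
In Python, from bench import r, capture gives the robot as it stands.
- The arm moves only by the tool arm_command, never from a script. Its argument "series" is a list that holds one entry, the list of rows, each a list of 7 numbers: the finger opening in mm, from 0 to 88.1, then the shift along the tool's x, y, z in mm, then the turn, a rotation vector about the tool's x, y, z in degrees. In form: [[[grip, x, y, z, rx, ry, rz], ...]]. A call has 1 to 5 rows; each row shifts and turns the commanded pose from where the row before left it, along the tool's axes as they then stand; what a row does not reach is not made up. A row lasts 1/12 s, in which the tool goes at most 41.7 mm and 7.16 degrees, less where a joint would pass 70% of its speed; a pose out of reach is approached as far as the arm can. A call is refused whole if a number of a shift passes 41.7 or a number of a turn 7.16, either way. A call with a gripper value outside its range is refused whole. The fingers move at their own pace and stop on an object; "grip_force" is the grip in N (left out, the last holds). Time passes only in rows, so rows that do not move let the fingers close. It gives the time, the measured TCP pose, the force, the opening and the grip force at its end, in the units of the state.
- r.read_state(): the state, without advancing time (a new reading comes with each control period).
- capture(name): name is "side" or "top"; returns a dict with "pixels" (420x560x3 uint8, blue, green, red), "mtx" (3x3 intrinsics, pixels), "k1" (the pictures are not rectified: a ray, as slopes to the right and down, at radius r is drawn at 1 + k1 r^2 times it, then the intrinsics apply), "R" (3x3) and "t" (3): a world point X has camera coordinates R X + t. Camera axes: x right, y down, z forward; pixel columns grow to the right and rows downward; lengths in m; the calibration is good to about 2 mm. A picture is of the moment at which its call begins. There is no depth.
- r.finish_job(): hands the job in; it is judged then, once.
The state is a dict: "time_s": time; "qpos": joint angles; "joint_vel": joint speeds; "tau": joint torques, N m; "position": TCP position; "tcp_rot": TCP orientation; "contact_force": force on the tool from outside, world axes, zero at the start; "moment": the same for the moment, N m; "gripper_width": opening from 0.0 (shut) to 1.0 (fully open); "grasp_force": force on a finger pad.
Only numpy, scipy, OpenCV 4.12 (cv2) and the standard library are available. Lean on these libraries where they do the work, as an engineer would, in place of code of your own. Each camera call takes 0.05 s, during which the arm holds its last target. There are 200 camera calls.

## Working session

There is one attempt and no reset: what is moved stays moved. The work goes in short steps, Python scripts to look and compute and a tool call to move; the robot and the scene stay as the last step left them, time stands still between calls to the robot, and variables do not carry over. Pictures are saved under pics/ and viewed, at most 10 in all, crops included, and the job is handed in when it is done.

Besides the shell and the picture viewer there is one more tool, called as name(argument=value, ...) on one line, values as JSON. arm_command: Moves the arm, as the interface text tells. Its arguments: {"type":"object","properties":{"series":{"type":"array","items":{"type":"array","items":{"type":"array","items":{"type":"number"}}}},"grip_force":{"type":"number"}},"required":["series"]}

```bash
mkdir -p pics; ls; python3 - <<'E'
from bench import r,capture
import cv2
for n in("top","side"):
    c=capture(n); cv2.imwrite(f"pics/{n}0.png",c["pixels"]); print(n,c["mtx"],c["k1"],c["R"],c["t"], -c["R"].T@c["t"])
print(r.read_state())
E
```

```text
pics
top [[391.88624018   0.         279.18787191]
 [  0.         391.88624018 214.51781639]
 [  0.           0.           1.        ]] -0.09725900466500939 [[ 0.02050642 -0.99977455 -0.0055083 ]
 [-0.99702423 -0.02003988 -0.07443853]
 [ 0.07431136  0.00701838 -0.99721039]] [0.14780192 0.49284182 0.85626814] [0.4247139  0.15163548 0.89138004]
side [[456.54664105   0.         276.33953042]
 [  0.         456.54664105 206.10899709]
 [  0.           0.           1.        ]] -0.06705037581404952 [[ 0.99781866 -0.064914    0.01200396]
 [-0.02486092 -0.53796173 -0.84260258]
 [ 0.06115438  0.84046615 -0.53840207]] [-0.47827807  0.13160869  0.87211977] [ 0.42717275 -0.69323366  0.58618614]
{'time_s': 0.1, 'qpos': array([ 1.09967390e+00,  3.81133376e-01,  1.29814308e+00, -5.17708435e-05,
        1.46363982e+00, -2.15290006e-01]), 'joint_vel': array([ 0.00019881, -0.00129967, -0.00240718,  0.00097594, -0.00212479,
       -0.00099105]), 'tau': array([ 5.40108274e-03, -4.38645458e+01, -2.24914259e+01,  7.15832273e-02,
        3.41774302e-02, -7.37619212e-05]), 'position': array([0.13904967, 0.53182194, 0.20481113]), 'tcp_rot': array([-1.98469454e-04,  1.27564868e-01,  9.91830009e-01, -6.31871788e-04]), 'contact_force': array([-0.73387689, -0.61245108,  0.19860116]), 'moment': array([0.00242847, 0.02595   , 0.0614429 ]), 'grasp_force': 0.0, 'gripper_width': 1.0014002650933158}
```

View pics/top0.png

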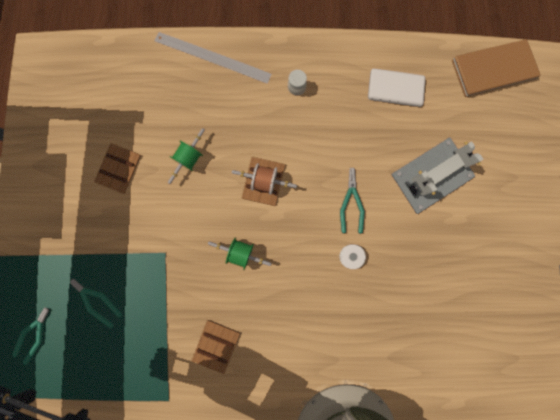

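View pics/side0.png

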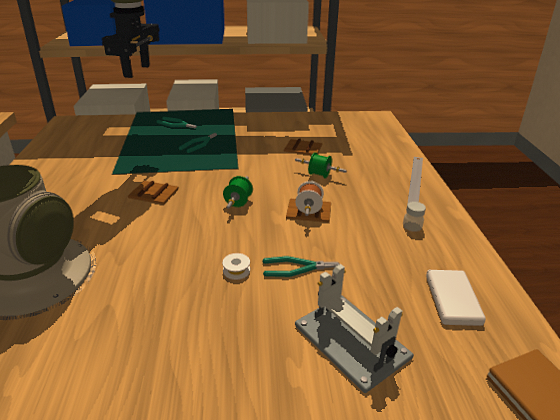

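The top view shows the reel at about (265,180) in its cradle, which is the rightmost one. Its axle runs (236,173)–(298,187). The stand is at about (434,175) and runs diagonally. The side view shows the reel at (309,198) and the stand cheeks at (331,290) and (386,330).

```bash
cat > h.py <<'E'
import numpy as np, cv2
from bench import r,capture
def dist(c): return np.array([c["k1"],0,0,0,0.])
def ray(c,uv):
    p=cv2.undistortPoints(np.array([[uv]],float),c["mtx"],dist(c))[0,0]
    return c["R"].T@np.array([p[0],p[1],1]), -c["R"].T@c["t"]
def onplane(c,uv,z):
    d,o=ray(c,uv); return o+d*(z-o[2])/d[2]
def proj(c,X):
    return cv2.projectPoints(np.atleast_2d(np.array(X,float)),cv2.Rodrigues(c["R"])[0],c["t"],c["mtx"],dist(c))[0][:,0]
def tri(c1,uv1,c2,uv2):
    d1,o1=ray(c1,uv1);d2,o2=ray(c2,uv2)
    s=np.linalg.lstsq(np.c_[d1,-d2],o2-o1,rcond=None)[0]
    a,b=o1+s[0]*d1,o2+s[1]*d2
    return (a+b)/2,np.linalg.norm(a-b)
def crop(img,u,v,w,h,k):
    return cv2.resize(img[v:v+h,u:u+w],None,fx=k,fy=k,interpolation=cv2.INTER_CUBIC)
E
python3 - <<'E'
from h import *
t=capture("top");s=capture("side")
a=crop(t["pixels"],225,145,100,75,4);b=crop(t["pixels"],385,130,100,85,4)
c=crop(s["pixels"],285,255,133,140,3);d=crop(s["pixels"],265,165,133,60,3)
o=np.zeros((600,800,3),np.uint8)
o[:300,:400]=a; o[:340,400:]=b; o[300:480,:399]=d; 
c=c[:]; 
cv2.imwrite("pics/c1.png",o); cv2.imwrite("pics/c2.png",crop(s["pixels"],285,255,140,140,4))
E
```

```text
(no output)
```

View pics/c1.png

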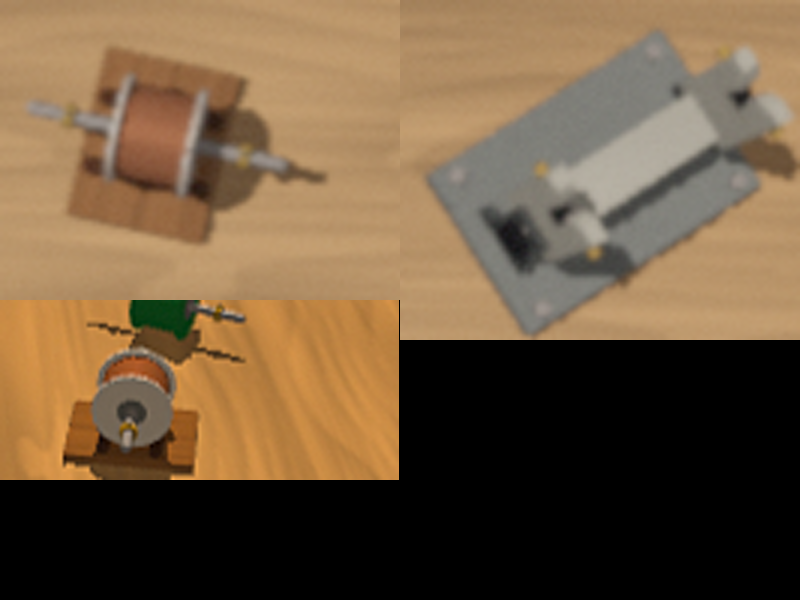

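View pics/c2.png

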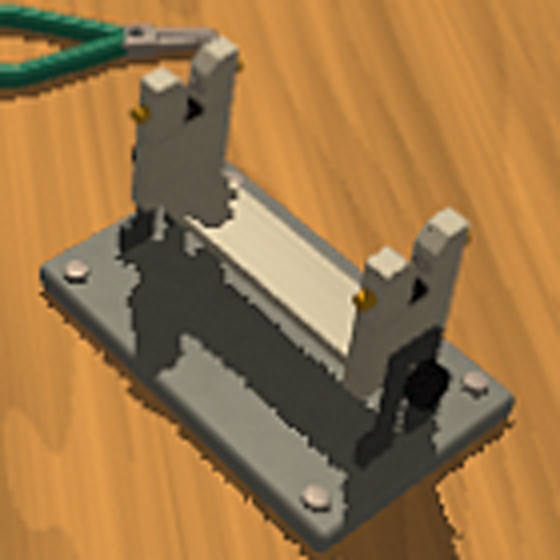

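The reel axle ends are at crop (32,106) and (288,168). The stand's base corners and the four light prong tops are clear in both views. I'll fit the reel and the stand pose, including the bracket height, from these.

```bash
python3 - <<'E'
from h import *
from scipy.optimize import least_squares
t=capture("top");s=capture("side")
A=lambda x,y:(225+x/4,145+y/4); B=lambda x,y:(385+(x-400)/4,130+y/4); C=lambda x,y:(285+x/4,255+y/4); D=lambda x,y:(265+x/3,165+(y-300)/3)
e1,e2=onplane(t,A(32,106),.041),onplane(t,A(288,168),.041)
print("axle",e1,e2,np.linalg.norm(e1-e2),(e1+e2)/2)
fc=[onplane(t,A(x,y),.072) for x,y in((130,78),(205,95))]; fl=(fc[0]+fc[1])/2
print("flange tops",fc,fl)
print("side near end",tri(t,A(288,168),s,D(126,448)))
# stand fit: local pts
T=[((30+400,178),None),((258+400,30),None),((758,183),None),((533,333),None)]
top=[(430,178),(657,30),(759,183),(533,333)]; sidec=[((42,268),0),((512,400),None),((325,537),None)]
loc={ 'L':None}
# model: +y axis local -> toward image upper right in top (robot -y,+x)
base=[(-1,-1),(1,-1),(1,1),(-1,1)]
pt=[((740,60),B),((775,107),B),((562,176),B),((590,228),B)]
ps=[((160,78),C),((218,48),C),((388,262),C),((445,222),C)]
def W(p,l):
    x,y,a=p[:3];ca,sa=np.cos(a),np.sin(a);l=np.array(l,float)
    return np.c_[x+ca*l[:,0]-sa*l[:,1],y+sa*l[:,0]+ca*l[:,1],l[:,2]]
g=np.array([onplane(t,B(*q),.012) for q in top]); print(g, [np.linalg.norm(g[i]-g[(i+1)%4]) for i in range(4)])
c0=g.mean(0); yd=(g[1]+g[2]-g[0]-g[3]); a0=np.arctan2(yd[1],yd[0])-np.pi/2
# image order in top: left,top,right,bottom -> with local y toward (top,right)
Lb=[(-55*1,-84),(-55,84),(55,84),(55,-84)]
# local x = yd rotated -90deg; determine which side
xd=np.array([np.cos(a0),np.sin(a0)]); sg=np.sign(((g[2]-g[1])[:2])@xd); print("sg",sg,c0,np.degrees(a0))
lb=[(sg*a/1e3,b/1e3,.012) for a,b in Lb]
def res(p):
    H=p[3]
    f=lambda sx,sy:(sx*sg*.0165,sy*.06,H)
    L=lb+[f(-1,1),f(1,1),f(-1,-1),f(1,-1)]
    X=W(p,L); u=proj(t,X); o=[u-np.array([B(*q) for q in top]+[b(*q) for q,b in pt])]
    # side: left base corner = image-left
    v=proj(s,X); 
    return u,v,o
def resid(p):
    u,v,o=res(p)
    # side prongs: left cheek = low y local(-1) ; near prong smaller u
    m=np.array([C(*q) for q,_ in ps]); pr=v[4:]
    pr=np.array(sorted(pr.tolist(),key=lambda q:q[0])); m=np.array(sorted(m.tolist(),key=lambda q:q[0]))
    vb=v[:4]; cb=[vb[vb[:,0].argmin()]-C(42,272),vb[vb[:,0].argmax()]-C(514,400),vb[vb[:,1].argmax()]-C(325,540)]
    return np.r_[o[0].ravel(),(pr-m).ravel(),np.ravel(cb)]
q=least_squares(resid,[c0[0],c0[1],a0,.105],loss='soft_l1')
print(q.x,np.degrees(q.x[2]),q.cost); print(np.round(resid(q.x).reshape(-1,2),1).tolist()); print("seat z",q.x[3]-.018)
E
```

```text
axle [0.58096998 0.26121212 0.041     ] [0.54924313 0.11988517 0.041     ] 0.14484439495973064 [0.56510655 0.19054864 0.041     ]
flange tops [array([0.59123853, 0.20558844, 0.072     ]), array([0.58283817, 0.16561727, 0.072     ])] [0.58703835 0.18560285 0.072     ]
side near end (array([0.55097365, 0.11981479, 0.04213781]), np.float64(0.0037598407345338864))
[[ 0.58713683 -0.09919986  0.012     ]
 [ 0.67834907 -0.23513357  0.012     ]
 [ 0.58965023 -0.29447037  0.012     ]
 [ 0.49949365 -0.15841113  0.012     ]] [np.float64(0.16369986822223104), np.float64(0.10671616986529402), np.float64(0.16321864861709945), np.float64(0.10577004239865978)]
sg 1.0 [ 0.58865744 -0.19680373  0.012     ] -146.30407004966537
[ 0.59016137 -0.19655828 -2.56030078  0.1110233 ] -146.69442904296895 10.113163087875758
[[-1.3, -1.3], [0.5, -1.6], [1.0, -0.3], [-0.8, 0.6], [0.7, -0.6], [0.7, 1.0], [-1.0, 0.3], [0.9, 0.9], [-0.6, 0.5], [0.1, -0.1], [-0.3, 0.2], [1.0, -0.1], [-1.9, -1.9], [1.4, -1.6], [-0.0, 0.1]]
seat z 0.09302330135859609
```

arm_command(series=[[[60,-35,-17.1,0,0,0,-2],[60,-35,-17.1,0,0,0,0],[60,-35,-17.1,0,0,0,0],[60,-35,-17.1,0,0,0,0],[60,-35,-17.1,0,0,0,0]]])

```text
time_s: 0.72
position: [0.2913, 0.4079, 0.2054]
tcp_rot: [0.0, 0.11, 0.994, 0.0]
contact_force: [-0.3, 0.3, 0.2]
gripper_width: 0.684
grasp_force: 0.0
```

arm_command(series=[[[60,-35,-17.1,0,0,0,0],[60,-35,-17.1,0,0,0,0],[60,-35,-17.1,0,0,0,0],[60,-35,-17.1,0,0,0,0],[60,-35,-17.1,0,0,0,0]]])

```text
time_s: 1.13
position: [0.4436, 0.286, 0.2054]
tcp_rot: [0.0, 0.11, 0.994, 0.0]
contact_force: [-0.2, -0.1, -1.0]
gripper_width: 0.682
grasp_force: 0.0
```

arm_command(series=[[[60,-35,-17.1,0,0,0,0],[60,-35,-17.1,0,0,0,0],[60,-35,-17.1,0,0,0,0],[60,-35,-17.1,20,0,0,0],[60,0,0,20,0,0,0]]])

```text
time_s: 1.55
position: [0.5672, 0.187, 0.1658]
tcp_rot: [0.002, 0.113, 0.994, -0.0]
contact_force: [-0.1, -0.6, -0.4]
gripper_width: 0.685
grasp_force: 0.0
```

```bash
cat >> h.py <<'E'
from scipy.spatial.transform import Rotation as Rn
def pose():
    s=r.read_state(); w,x,y,z=s["tcp_rot"]; return s,Rn.from_quat([x,y,z,w])
def delta(p,yaw=None):
    s,R=pose(); d=R.inv().apply(np.array(p)-s["position"])*1e3
    M=R.as_matrix(); ya=np.degrees(np.arctan2(M[1,1],M[0,1])); tilt=np.degrees(np.arccos(-M[2,2]))
    print("t",round(s["time_s"],2),"pos",s["position"].round(4),"yaw",ya.round(2),"tilt",tilt.round(2),"tool delta mm",d.round(1),"grip",round(s["gripper_width"]*88.1,1),s["grasp_force"],"F",s["contact_force"].round(1))
    if yaw is not None: print("turn rz",round(-(((yaw-ya)+90)%180-90),2))
E
python3 - <<'E'
from h import *
delta([.565,.1905,.048],77.35)
t=capture("top");s=capture("side")
o=np.zeros((600,800,3),np.uint8); o[:,:400]=crop(t["pixels"],225,120,100,150,4); o[:,400:]=crop(s["pixels"],260,100,100,150,4)
cv2.imwrite("pics/c3.png",o)
E
```

```text
t 1.55 pos [0.5672 0.187  0.1658] yaw 77.06 tilt 0.22 tool delta mm [  3.4   2.9 117.8] grip 60.3 0.0 F [-0.1 -0.6 -0.4]
turn rz -0.29
```

View pics/c3.png

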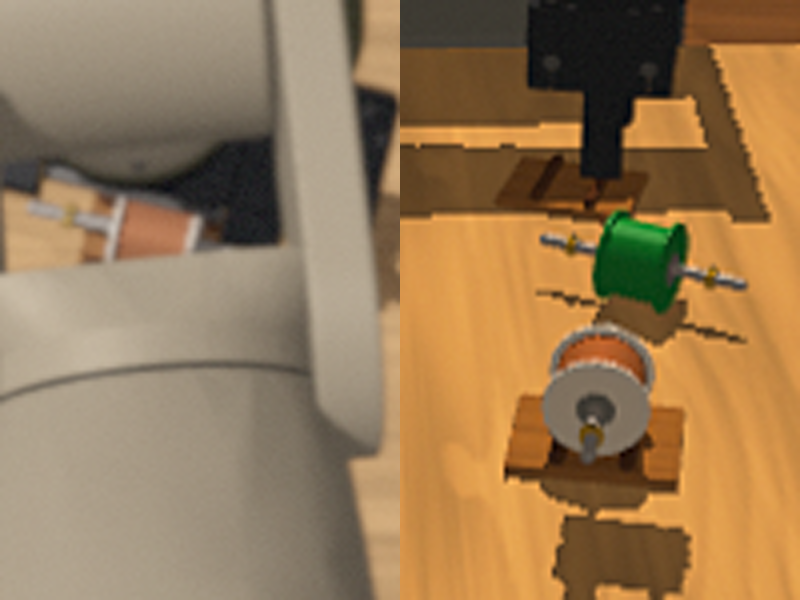

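The side view shows the near finger above the reel, with its tip at crop (601,178) and the near flange centred at crop (597,405). I'll check both against projection.

```bash
python3 - <<'E'
from h import *
s=capture("side"); u=np.array([.219,.9757,0]); m=np.array([.565,.1905,.041])
k=lambda X:((proj(s,X)[0]-[260,100])*4+[400,0]).round(0)
print("flange",k(m-.022*u),"axle end",k(m-.074*u))
st,R=pose(); p=st["position"]; Y=R.as_matrix()[:,1]
print("near finger tip in",k(p-.030*Y),k(p-.0475*Y))
delta([.565,.1905,.048],77.35)
E
```

```text
flange [590. 411.] axle end [581. 461.]
near finger tip in [594. 217.] [591. 232.]
t 1.7 pos [0.5618 0.191  0.1652] yaw 77.3 tilt 0.2 tool delta mm [ -3.7   0.3 117.2] grip 60.0 0.0 F [0.8 0.4 1.2]
turn rz -0.05
```

arm_command(series=[[[60,-2.5,0,25,0,0,0],[60,-2.5,0,25,0,0,0],[60,0,0,20,0,0,0],[60,0,0,0,0,0,0],[60,0,0,0,0,0,0]]])

```text
time_s: 2.12
position: [0.567, 0.1911, 0.0975]
tcp_rot: [0.0, 0.11, 0.994, 0.0]
contact_force: [-0.3, -0.8, 1.6]
gripper_width: 0.679
grasp_force: 0.0
```

```bash
python3 - <<'E'
from h import *
s=capture("side")
k=lambda X:((proj(s,X)[0]-[265,110])*6).round(0)
st,R=pose(); p=st["position"]; Y=R.as_matrix()[:,1]
print("near finger tip in",k(p-.030*Y),k(p-.0475*Y),"far",k(p+.03*Y))
delta([.567,.1905,.048],77.35)
cv2.imwrite("pics/c4.png",crop(s["pixels"],265,110,100,100,6))
E
```

```text
near finger tip in [268. 432.] [264. 456.] far [283. 355.]
t 2.17 pos [0.5677 0.191  0.0984] yaw 77.41 tilt 0.14 tool delta mm [ 0.7 -0.7 50.4] grip 60.0 0.0 F [ 0.6  0.  -0.2]
turn rz 0.06
```

View pics/c4.png

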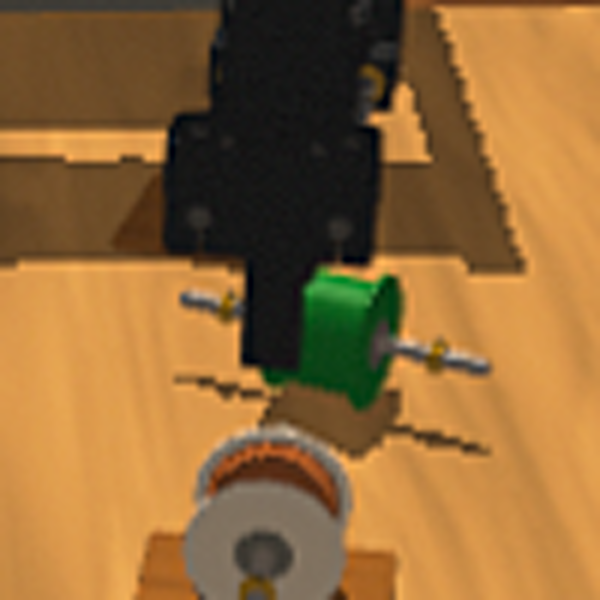

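The gripper is above the reel and laterally aligned, with the finger at column 272 and the flange at 265. The finger end, at row 367, appears higher than the TCP projection. I'll check that against the body edge at row 255.

```bash
python3 - <<'E'
from h import *
s=capture("side")
k=lambda X:((proj(s,X)[0]-[265,110])*6).round(0)
st,R=pose(); p=st["position"]; Y=R.as_matrix()[:,1]; Z=np.array([0,0,1])
print(p,r.grasp_offset)
for off in(.03,.0475,.0935):
  print(off,[ (int(z*1e3),k(p-off*Y+z*Z).tolist()) for z in(0,.01,.02,.03,.064,.08)])
E
```

```text
[0.56798713 0.19090889 0.09869538] 0.0187
0.03 [(0, [269.0, 432.0]), (10, [270.0, 407.0]), (20, [272.0, 383.0]), (30, [273.0, 358.0]), (64, [278.0, 272.0]), (80, [281.0, 230.0])]
0.0475 [(0, [264.0, 455.0]), (10, [266.0, 431.0]), (20, [267.0, 406.0]), (30, [269.0, 381.0]), (64, [274.0, 294.0]), (80, [276.0, 252.0])]
0.0935 [(0, [252.0, 522.0]), (10, [253.0, 497.0]), (20, [255.0, 472.0]), (30, [256.0, 446.0]), (64, [261.0, 356.0]), (80, [263.0, 313.0])]
```

```bash
python3 - <<'E'
from h import *
s=capture("side")
p=np.array([.139,.532,.205]);Y=np.array([.253,.967,0]);X=np.array([-.967,.253,0]);Z=np.array([0,0,1])
for z in(0,.02,.03,.064): print(z,*[proj(s,p+a*Y+z*Z)[0].round(0) for a in(-.0615,-.044,.044,.0615)])
im=cv2.imread("pics/side0.png"); o=np.zeros((480,800,3),np.uint8); o[:,:480]=crop(im,85,0,80,80,6)
im2=cv2.imread("pics/side0.png")
cv2.imwrite("pics/c5.png",o[:,:480])
E
```

```text
0 [128.  91.] [131.  89.] [146.  79.] [148.  77.]
0.02 [127.  83.] [130.  81.] [145.  72.] [147.  70.]
0.03 [126.  79.] [129.  77.] [144.  68.] [147.  66.]
0.064 [124.  66.] [127.  64.] [142.  55.] [145.  54.]
```

View pics/c5.png

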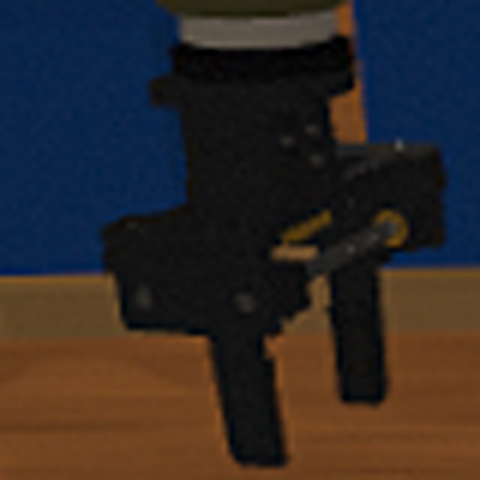

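The start picture shows both open finger ends about 30 mm behind the TCP projection, at (128.7,77.5) and (145.5,66.7). So the tips retract when open, or the TCP sits further out than the tips. I'll measure how the tips move with the opening, up here in free air.

```bash
cat >> h.py <<'E'
def tip():
    s=capture("side"); st,R=pose(); p=st["position"]; Y=R.as_matrix()[:,1]; w=st["gripper_width"]*.0881/2+.0175
    g=s["pixels"].max(2); z=np.linspace(.1,-.02,241); v=[]
    for q in z:
        u=proj(s,p-w*Y+[0,0,q])[0]; v.append(cv2.getRectSubPix(g,(1,1),tuple(map(float,u)))[0,0])
    v=np.array(v); i=np.argmax(v>60) if (v>60).any() else -1
    print("opening",round((w-.0175)*2e3,1),"tip above TCP mm (outer edge)",round(z[i]*1e3,1),"tip z",round(p[2]+z[i],4),"vals",v[max(0,i-3):i+4])
E
python3 -c "
from h import *
tip()"
```

```text
opening 60.1 tip above TCP mm (outer edge) 34.5 tip z 0.1328 vals [50 54 58 62 63 62 60]
```

arm_command(series=[[[36,0,0,0,0,0,0],[36,0,0,0,0,0,0],[36,0,0,0,0,0,0],[36,0,0,0,0,0,0]]])

```text
time_s: 2.65
position: [0.5674, 0.1902, 0.0965]
tcp_rot: [0.0, 0.11, 0.994, 0.0]
contact_force: [-0.8, -1.3, -0.7]
gripper_width: 0.411
grasp_force: 0.0
```

```bash
python3 -c "
from h import *
tip(); delta([.567,.1905,.048],77.35)"
```

```text
opening 36.3 tip above TCP mm (outer edge) 35.5 tip z 0.1319 vals [47 52 57 62 67 68 67]
t 2.7 pos [0.5674 0.1902 0.0964] yaw 77.34 tilt 0.01 tool delta mm [ 0.5  0.2 48.4] grip 36.3 0.0 F [-0.5 -0.3  1.5]
turn rz -0.01
```

arm_command(series=[[[0,0,0,0,0,0,0],[0,0,0,0,0,0,0],[0,0,0,0,0,0,0],[0,0,0,0,0,0,0]]])

```text
time_s: 3.03
position: [0.5673, 0.1902, 0.0963]
tcp_rot: [-0.0, 0.11, 0.994, -0.0]
contact_force: [-0.2, -0.2, 0.1]
gripper_width: 0.131
grasp_force: 0.0
```

```bash
python3 -c "
from h import *
tip(); delta([.567,.1905,.048],77.35)"
```

```text
opening 7.3 tip above TCP mm (outer edge) 33.5 tip z 0.1298 vals [50 55 58 62 65 69 71]
t 3.08 pos [0.5673 0.1902 0.0963] yaw 77.35 tilt 0.01 tool delta mm [ 0.4  0.2 48.3] grip 7.3 0.0 F [-0.1  0.9 -0. ]
turn rz -0.0
```

arm_command(series=[[[60,0,0,8,0,0,0],[60,0,0,8,0,0,0],[60,0,0,4,0,0,0],[60,0,0,0,0,0,0],[60,0,0,0,0,0,0]]])

```text
time_s: 3.5
position: [0.5672, 0.1902, 0.0758]
tcp_rot: [-0.0, 0.11, 0.994, -0.0]
contact_force: [-1.4, 0.1, -0.3]
gripper_width: 0.439
grasp_force: 0.0
```

```bash
python3 - <<'E'
from h import *
t=capture("top");s=capture("side")
delta([.567,.1905,.048],77.35)
o=np.zeros((600,800,3),np.uint8); o[:,:400]=crop(t["pixels"],210,100,133,200,3)[:600,:399].repeat(1,0) if 0 else cv2.resize(t["pixels"][100:300,210:343],(400,600)); o[:,400:]=crop(s["pixels"],260,100,80,120,5)
cv2.imwrite("pics/c6.png",o)
st,R=pose(); p=st["position"];Y=R.as_matrix()[:,1]
for a in(-.0475,-.03,.03,.0475): print(a,(proj(s,p+a*Y)[0]-[260,100])*5+[400,0],(proj(t,p+a*Y+[0,0,.03])[0]-[210,100])*3)
E
```

```text
t 3.6 pos [0.5675 0.1902 0.0764] yaw 77.35 tilt 0.02 tool delta mm [ 0.5  0.2 28.4] grip 46.8 0.0 F [ 0.2  0.5 -0.7]
turn rz -0.0
-0.0475 [641.71186059 474.89265528] [229.49542968 234.82341366]
-0.03 [645.56659632 454.53852443] [204.31202695 228.71727418]
0.03 [657.95438168 389.06811117] [118.25130015 207.93215366]
0.0475 [661.34376132 371.13916116] [ 93.2607287  201.92033355]
```

View pics/c6.png

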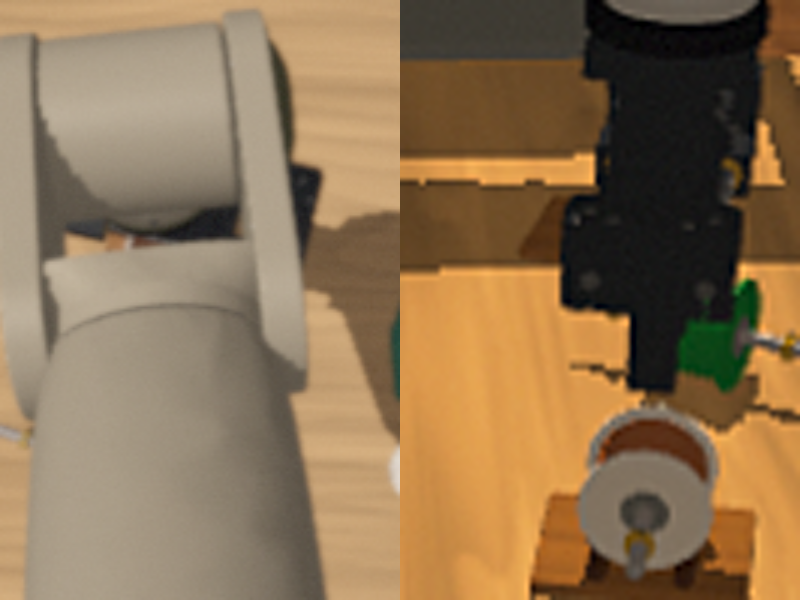

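The side view shows the finger end at row 388, still clear above the far flange top at row 405. The visible tips are therefore about 25–30 mm above the reported TCP. I'll go down by feel, open to 60 mm, and do a light closing test.

arm_command(series=[[[60,0,0,0,0,0,0],[60,0,0,0,0,0,0],[60,0,0,8,0,0,0],[60,0,0,10,0,0,0],[60,0,0,10,0,0,0]]])

```text
time_s: 4.02
position: [0.5671, 0.1902, 0.0472]
tcp_rot: [-0.0, 0.11, 0.994, -0.0]
contact_force: [0.1, 0.1, -0.3]
gripper_width: 0.685
grasp_force: 0.0
```

arm_command(series=[[[40,0,0,0,0,0,0],[40,0,0,0,0,0,0],[40,0,0,0,0,0,0]]], grip_force=4)

```text
time_s: 4.27
position: [0.5674, 0.1902, 0.0482]
tcp_rot: [-0.0, 0.11, 0.994, -0.0]
contact_force: [-0.0, 0.1, 0.0]
gripper_width: 0.478
grasp_force: 0.0
```

```bash
python3 -c "
from h import *
tip(); delta([.567,.1905,.048],77.35)"
```

```text
opening 40.2 tip above TCP mm (outer edge) 36.5 tip z 0.085 vals [ 41  48  57  69  81  93 105]
t 4.32 pos [0.5675 0.1902 0.0485] yaw 77.34 tilt 0.02 tool delta mm [0.6 0.2 0.5] grip 40.2 0.0 F [-0.4  0.8  0.4]
turn rz -0.01
```

The fingers shut past 44 mm with no contact at TCP height 48 mm, so the tips really are above the flanges. I'll reopen and go lower.

arm_command(series=[[[58,0,0,0,0,0,0],[58,0,0,0,0,0,0],[58,0,0,0,0,0,0],[58,0,0,7,0,0,0],[58,0,0,7,0,0,0]]])

```text
time_s: 4.73
position: [0.5675, 0.1902, 0.034]
tcp_rot: [0.0, 0.11, 0.994, 0.0]
contact_force: [0.3, -0.3, -0.5]
gripper_width: 0.66
grasp_force: 0.0
```

arm_command(series=[[[40,0,0,0,0,0,0],[40,0,0,0,0,0,0],[40,0,0,0,0,0,0]]])

```text
time_s: 4.98
position: [0.5675, 0.1904, 0.0344]
tcp_rot: [0.0, 0.11, 0.994, 0.0]
contact_force: [-0.5, 0.0, -0.7]
gripper_width: 0.499
grasp_force: 3.9
```

```bash
python3 -c "
from h import *
delta([.567,.1905,.048],77.35)"
```

```text
t 4.98 pos [0.5675 0.1904 0.0344] yaw 77.35 tilt 0.02 tool delta mm [  0.5  -0.  -13.6] grip 44.0 3.945094912190825 F [-0.5  0.  -0.7]
turn rz 0.0
```

Light contact at exactly 44.0 mm on the flanges, but with shallow overlap. I'll go 8 mm deeper, then grip firmly.

arm_command(series=[[[56,0,0,0,0,0,0],[56,0,0,0,0,0,0],[56,0,0,4,0,0,0],[56,0,0,4,0,0,0],[56,0,0,0,0,0,0]]])

```text
time_s: 5.4
position: [0.5668, 0.19, 0.0253]
tcp_rot: [-0.001, 0.11, 0.994, -0.0]
contact_force: [0.2, -0.9, 1.1]
gripper_width: 0.635
grasp_force: 0.0
```

arm_command(series=[[[36,0,0,0,0,0,0],[36,0,0,0,0,0,0],[36,0,0,0,0,0,0],[36,0,0,0,0,0,0]]], grip_force=40)

```text
time_s: 5.73
position: [0.5676, 0.1902, 0.0266]
tcp_rot: [0.0, 0.11, 0.994, 0.0]
contact_force: [1.1, -0.5, 1.3]
gripper_width: 0.492
grasp_force: 40.0
```

```bash
python3 -c "
from h import *
delta([.567,.1905,.048],77.35); tip()"
```

```text
t 5.73 pos [0.5676 0.1902 0.0266] yaw 77.35 tilt 0.04 tool delta mm [  0.6   0.2 -21.4] grip 43.3 39.965720772743225 F [ 1.1 -0.5  1.3]
turn rz -0.0
opening 43.7 tip above TCP mm (outer edge) 38.0 tip z 0.0646 vals [34 46 58 69 81 89 93]
```

arm_command(series=[[[36,0,0,-5,0,0,0],[36,0,0,-10,0,0,0],[36,0,0,-20,0,0,0],[36,0,0,-25,0,0,0],[36,0,0,-25,0,0,0]]])

```text
time_s: 6.2
position: [0.5667, 0.19, 0.1124]
tcp_rot: [-0.001, 0.11, 0.994, -0.0]
contact_force: [0.5, -0.1, -3.5]
gripper_width: 0.496
grasp_force: 39.9
```

arm_command(series=[[[36,0,0,-25,0,0,0],[36,0,0,-25,0,0,0],[36,0,0,-10,0,0,0],[36,0,0,0,0,0,0],[36,0,0,0,0,0,0]]])

```text
time_s: 6.62
position: [0.5669, 0.1901, 0.1706]
tcp_rot: [-0.0, 0.11, 0.994, -0.0]
contact_force: [0.2, -0.7, -3.7]
gripper_width: 0.492
grasp_force: 39.9
```

```bash
python3 - <<'E'
from h import *
delta([.5902,-.1966,.172],-56.7)
s=capture("side"); cv2.imwrite("pics/held.png",s["pixels"])
print(r.read_state()["contact_force"])
st,R=pose();p=st["position"];Y=R.as_matrix()[:,1]
a=p+[0,0,.0144]; k=lambda X:((proj(s,X)[0]-[250,30])*5).round(0)
print([k(a+q*Y).tolist() for q in(-.074,-.022)])
cv2.imwrite("pics/c7.png",crop(s["pixels"],250,30,120,120,5))
E
```

```text
t 6.62 pos [0.5669 0.1901 0.1706] yaw 77.34 tilt 0.06 tool delta mm [-107.5 -372.2   -1.3] grip 43.4 39.947553277015686 F [ 0.2 -0.7 -3.7]
turn rz -45.96
[-0.00967351 -0.4465866  -3.59464652]
[[296.0, 627.0], [308.0, 573.0]]
```

View pics/c7.png

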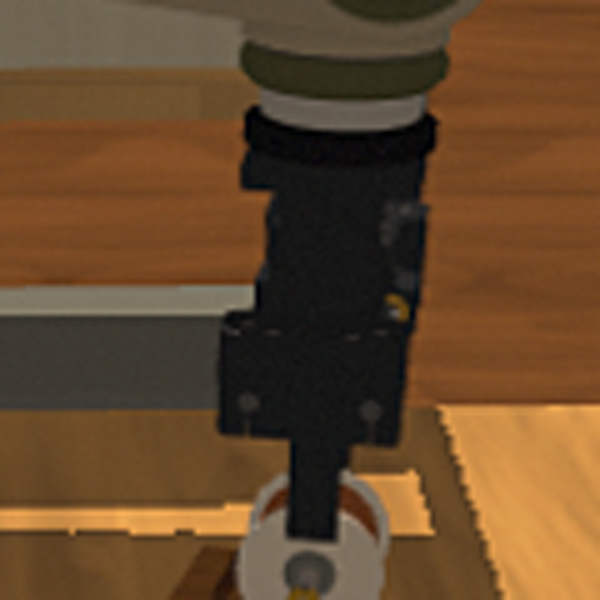

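The side view shows the reel held level, flange centre at crop (310,572) against a predicted (308,573). So the held axle lies 14.4 mm above the TCP. Weight is about 3.7 N. Next I turn the tool by 46° and carry the reel across.

arm_command(series=[[[36,0,0,0,0,0,-4],[36,0,0,0,0,0,-7],[36,0,0,0,0,0,-7],[36,0,0,0,0,0,-7],[36,0,0,0,0,0,-7]]])

```text
time_s: 7.08
position: [0.5666, 0.19, 0.1692]
tcp_rot: [-0.002, -0.171, 0.985, 0.0]
contact_force: [0.2, -0.7, -3.0]
gripper_width: 0.494
grasp_force: 39.9
```

arm_command(series=[[[36,0,0,0,0,0,-7],[36,0,0,0,0,0,-7],[36,8,-14,0,0,0,0],[36,16,-28,0,0,0,0],[36,16,-28,0,0,0,0]]])

```text
time_s: 7.5
position: [0.5714, 0.1095, 0.1692]
tcp_rot: [-0.002, -0.288, 0.958, 0.001]
contact_force: [0.6, -0.6, -3.8]
gripper_width: 0.494
grasp_force: 39.9
```

arm_command(series=[[[36,16,-28,0,0,0,0],[36,16,-28,0,0,0,0],[36,16,-28,0,0,0,0],[36,16,-28,0,0,0,0],[36,16,-28,0,0,0,0]]])

```text
time_s: 7.92
position: [0.5816, -0.0526, 0.1694]
tcp_rot: [-0.002, -0.287, 0.958, 0.001]
contact_force: [0.4, -0.4, -3.4]
gripper_width: 0.497
grasp_force: 39.9
```

arm_command(series=[[[36,16,-28,0,0,0,0],[36,16,-28,0,0,0,0],[36,16,-28,0,0,0,0],[36,16,-28,0,0,0,0],[36,8,-14,0,0,0,0]]])

```text
time_s: 8.33
position: [0.5908, -0.1993, 0.169]
tcp_rot: [-0.001, -0.286, 0.958, 0.001]
contact_force: [-0.4, -0.2, -3.5]
gripper_width: 0.496
grasp_force: 39.9
```

arm_command(series=[[[36,0,0,0,0,0,0],[36,0,0,0,0,0,0],[36,0,0,0,0,0,0]]])

```text
time_s: 8.58
position: [0.5913, -0.1948, 0.1704]
tcp_rot: [-0.001, -0.287, 0.958, 0.001]
contact_force: [-0.4, -0.1, -3.0]
gripper_width: 0.495
grasp_force: 39.9
```

```bash
python3 - <<'E'
from h import *
delta([.5902,-.1966,.172],-56.7)
s=capture("side"); cv2.imwrite("pics/held2.png",s["pixels"])
st,R=pose();p=st["position"];Y=R.as_matrix()[:,1]
a=p+[0,0,.0144]; print([proj(s,a+q*Y)[0].round(1).tolist() for q in(-.074,-.052,-.022,0,.022,.052,.074)])
E
```

```text
t 8.58 pos [ 0.5913 -0.1948  0.1704] yaw 123.39 tilt 0.12 tool delta mm [ 2.  -0.9 -1.6] grip 43.6 39.948633313179016 F [-0.4 -0.1 -3. ]
turn rz 0.09
[[406.8, 280.6], [393.9, 271.7], [377.3, 260.3], [365.8, 252.4], [354.7, 244.7], [340.3, 234.8], [330.2, 227.9]]
```

arm_command(series=[[[36,2,-0.9,10,0,0,0],[36,0,0,15,0,0,0],[36,0,0,15,0,0,0],[36,0,0,8,0,0,0],[36,0,0,0,0,0,0]]])

```text
time_s: 9.05
position: [0.5895, -0.1967, 0.121]
tcp_rot: [-0.001, -0.287, 0.958, 0.002]
contact_force: [0.5, -0.8, -4.0]
gripper_width: 0.496
grasp_force: 39.9
```

```bash
python3 - <<'E'
from h import *
delta([.5902,-.1966,.12],-56.7)
s=capture("side"); t=capture("top")
st,R=pose();p=st["position"];Y=R.as_matrix()[:,1]
a=p+[0,0,.0144]; print([((proj(s,a+q*Y)[0]-[300,230])*5).round(0).tolist() for q in(-.074,-.06,.06,.074)])
o=np.zeros((600,800,3),np.uint8); o[:,:600]=crop(s["pixels"],300,230,120,120,5)
o[:,600:]=crop(t["pixels"],400,120,50,150,4)
cv2.imwrite("pics/c8.png",o); cv2.imwrite("pics/top8.png",t["pixels"])
E
```

```text
t 9.05 pos [ 0.5895 -0.1967  0.121 ] yaw 123.39 tilt 0.24 tool delta mm [-0.7 -0.3  1. ] grip 43.7 39.94853317737579 F [ 0.5 -0.8 -4. ]
turn rz 0.09
[[504.0, 390.0], [465.0, 361.0], [169.0, 141.0], [139.0, 118.0]]
```

View pics/c8.png

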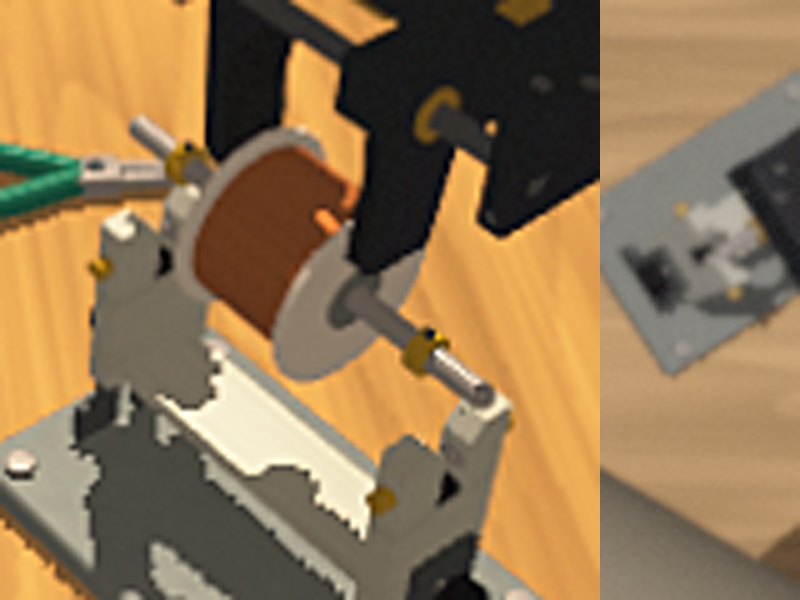

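The last picture shows the reel above the stand with near axle end at crop (486,394) and far end at (135,122). Predictions were (504,390) and (139,118). I'll solve for the small offset of the reel relative to the stand.

```bash
python3 - <<'E'
from h import *
from scipy.optimize import least_squares
s=capture("side"); st,R=pose();p=st["position"];M=R.as_matrix();X,Y=M[:,0],M[:,1]
a=p+[0,0,.0144]; print(p)
o=np.array([[486,394],[135,122]])/5+[300,230]
for mode in("xy","xyyaw","xyz","xyzT"):
    def f(q):
        q=np.r_[q,np.zeros(5-len(q))]
        if mode=="xyyaw": x,y,w,z,T=q
        else: x,y,z,T,w=q
        c=a+X*x+Y*y+[0,0,z]; u=Y+X*w+np.array([0,0,T])
        return (proj(s,[c-.074*u,c+.074*u])-o).ravel()
    q=least_squares(f,np.zeros({"xy":2,"xyyaw":3,"xyz":3,"xyzT":4}[mode]),x_scale=.01); print(mode,(q.x*1e3).round(1),q.fun.round(1))
# stand prongs in same picture: predicted tops (crop coords)
c=np.array([.5902,-.1966]);th=np.radians(-146.69); ex=np.array([np.cos(th),np.sin(th)]);ey=np.array([-ex[1],ex[0]])
print([((proj(s,np.r_[c+sx*.0165*ex+sy*.06*ey,.111])[0]-[300,230])*5).round(0).tolist() for sy in(-1,1) for sx in(-1,1)])
E
```

```text
[ 0.59081798 -0.19780556  0.12400593]
xy [4.2 1. ] [ 1.3 -0.1 -1.5 -0.2]
xyyaw [  4.    1.1 -29.3] [ 0.4  0.5 -0.4 -0.8]
xyz [ -6.9   9.5 -12.5] [ 0.4 -0.6 -0.5  0.7]
xyzT [-10.9  12.5 -16.8  23.7] [ 0.  0.  0. -0.]
[[198.0, 185.0], [122.0, 225.0], [486.0, 402.0], [409.0, 453.0]]
```

```bash
python3 - <<'E'
from h import *
from scipy.optimize import least_squares
r0=r.read_state()["position"]
s=capture("side"); r1=r.read_state()["position"]; print(r0,r1)
im=crop(s["pixels"],300,230,120,120,5); old=cv2.imread("pics/c8.png")[:,:600]
def sh(x,y,w,h):
    res=cv2.matchTemplate(im,old[y:y+h,x:x+w],cv2.TM_CCOEFF_NORMED); _,m,_,l=cv2.minMaxLoc(res); return np.array(l)-[x,y],round(m,2)
n=sh(395,315,105,85); f=sh(125,100,85,85); g=sh(200,150,180,220); pr=sh(370,430,60,90); print(n,f,g,pr)
p=r0;st,R=pose();M=R.as_matrix();X,Y=M[:,0],M[:,1];a=p+[0,0,.0144]
o=(np.array([[486,394],[135,122]])+[n[0],f[0]])/5+[300,230]
def F(q):
    c=a+X*q[0]+Y*q[1]; return (proj(s,[c-.074*Y,c+.074*Y])-o).ravel()
q=least_squares(F,[0,0],x_scale=.01); print((q.x*1e3).round(1),q.fun.round(1))
E
```

```text
[ 0.59081798 -0.19780556  0.12400593] [ 0.59090106 -0.19790778  0.12422773]
(array([ 8, -7]), 0.95) (array([ 5, -5]), 0.95) (array([ 6, -6]), 0.96) (array([0, 0]), 0.99)
[0.8 1.7] [ 1.  -0.  -1.2 -0.2]
```

The settled offset is only about 1 mm. I'll correct slightly and descend slowly, watching the force (free baseline Fz ≈ -3.6).

arm_command(series=[[[36,-0.5,0.3,5,0,0,0],[36,0,0,6,0,0,0],[36,0,0,6,0,0,0],[36,0,0,4,0,0,0],[36,0,0,2,0,0,0]]])

```text
time_s: 9.67
position: [0.5903, -0.1972, 0.0993]
tcp_rot: [-0.001, -0.287, 0.958, 0.001]
contact_force: [-0.3, 0.6, -3.7]
gripper_width: 0.494
grasp_force: 39.9
```

arm_command(series=[[[36,0,0,2,0,0,0],[36,0,0,2,0,0,0],[36,0,0,2,0,0,0],[36,0,0,0,0,0,0],[36,0,0,0,0,0,0]]])

```text
time_s: 10.08
position: [0.5908, -0.1973, 0.0944]
tcp_rot: [0.0, -0.287, 0.958, -0.0]
contact_force: [0.3, 0.2, -5.1]
gripper_width: 0.494
grasp_force: 39.9
```

```bash
python3 -c "
from h import *
delta([.5902,-.1966,.0786],-56.7); print(r.read_state()['moment'])"
```

```text
t 10.08 pos [ 0.5908 -0.1973  0.0944] yaw 123.35 tilt 0.01 tool delta mm [ 0.1  0.9 15.8] grip 43.6 39.94828462600708 F [ 0.3  0.2 -5.1]
turn rz 0.05
[ 0.05172389 -0.0318429  -0.01590061]
```

arm_command(series=[[[36,0,0,1.5,0,0,0],[36,0,0,1.5,0,0,0],[36,0,0,1,0,0,0],[36,0,0,0,0,0,0]]])

```text
time_s: 10.42
position: [0.5912, -0.1972, 0.0905]
tcp_rot: [0.001, -0.287, 0.958, -0.0]
contact_force: [2.6, 0.7, -2.1]
gripper_width: 0.488
grasp_force: 40.0
```

arm_command(series=[[[36,0,0,1,0,0,0],[36,0,0,1,0,0,0],[36,0,0,0,0,0,0]]])

```text
time_s: 10.67
position: [0.5914, -0.1972, 0.0887]
tcp_rot: [0.001, -0.287, 0.958, -0.0]
contact_force: [3.9, 2.8, -0.5]
gripper_width: 0.492
grasp_force: 40.0
```

The stand pushes the tool along -X (tool), so the axle is riding the +X flare. I'll shift -X until the lateral force fades.

arm_command(series=[[[36,-0.7,0,0,0,0,0],[36,-0.7,0,0,0,0,0],[36,0,0,0,0,0,0],[36,0,0,0,0,0,0]]])

```text
time_s: 11.0
position: [0.5918, -0.1968, 0.0883]
tcp_rot: [-0.0, -0.287, 0.958, -0.0]
contact_force: [1.7, 0.9, -0.1]
gripper_width: 0.492
grasp_force: 39.9
```

```bash
cat >> h.py <<'E'
def F():
    s,R=pose(); M=R.as_matrix(); f=s["contact_force"]-np.array([0,0,-3.7])
    print("t",round(s["time_s"],2),"axle z mm",round((s["position"][2]+.0144)*1e3,2),"tool-frame net force",(M.T@f).round(1),"moment tool",(M.T@s["moment"]).round(3),"pos",s["position"].round(4))
E
python3 -c "
from h import *
F()"
```

```text
t 11.0 axle z mm 102.72 tool-frame net force [-1.9 -0.2 -3.6] moment tool [ 0.206 -0.325 -0.129] pos [ 0.5918 -0.1968  0.0883]
```

arm_command(series=[[[36,-0.8,0,0,0,0,0],[36,0,0,0.7,0,0,0],[36,0,0,0.7,0,0,0],[36,0,0,0,0,0,0]]])

```text
time_s: 11.33
position: [0.5924, -0.1964, 0.0869]
tcp_rot: [-0.0, -0.287, 0.958, -0.0]
contact_force: [0.6, -1.4, -0.4]
gripper_width: 0.491
grasp_force: 39.9
```

```bash
python3 -c "
from h import *
F()"
```

```text
t 11.33 axle z mm 101.28 tool-frame net force [ 0.3 -1.5 -3.3] moment tool [0.382 0.035 0.033] pos [ 0.5924 -0.1964  0.0869]
```

arm_command(series=[[[36,0,0,0.7,0,0,0],[36,0,0,0.7,0,0,0],[36,0,0,0,0,0,0]]])

```text
time_s: 11.58
position: [0.5925, -0.1963, 0.0855]
tcp_rot: [-0.0, -0.287, 0.958, -0.0]
contact_force: [0.0, -2.0, 1.6]
gripper_width: 0.494
grasp_force: 40.0
```

```bash
python3 -c "
from h import *
F()"
```

```text
t 11.58 axle z mm 99.86 tool-frame net force [ 1.1 -1.7 -5.3] moment tool [0.119 0.041 0.039] pos [ 0.5925 -0.1963  0.0855]
```

arm_command(series=[[[36,0,-0.7,0.7,0,0,0],[36,0,0,0.7,0,0,0],[36,0,0,0,0,0,0]]])

```text
time_s: 11.83
position: [0.5927, -0.1966, 0.084]
tcp_rot: [-0.0, -0.287, 0.958, 0.0]
contact_force: [-0.8, 0.6, 2.7]
gripper_width: 0.494
grasp_force: 40.0
```

```bash
python3 -c "
from h import *
F()"
```

```text
t 11.83 axle z mm 98.37 tool-frame net force [ 0.3  0.9 -6.4] moment tool [-0.322  0.069  0.042] pos [ 0.5927 -0.1966  0.084 ]
```

arm_command(series=[[[36,0,0,0.7,0,0,0],[36,0,0,0.7,0,0,0],[36,0,0,0,0,0,0]]])

```text
time_s: 12.08
position: [0.5927, -0.1967, 0.0822]
tcp_rot: [-0.0, -0.287, 0.958, 0.0]
contact_force: [0.6, -0.5, -1.5]
gripper_width: 0.493
grasp_force: 40.0
```

```bash
python3 -c "
from h import *
F()"
```

```text
t 12.08 axle z mm 96.58 tool-frame net force [-0.2 -0.7 -2.2] moment tool [-0.148  0.033  0.064] pos [ 0.5927 -0.1967  0.0822]
```

arm_command(series=[[[36,0,0,0.5,0,0,0],[36,0,0,0.5,0,0,0],[36,0,0,0,0,0,0]]])

```text
time_s: 12.33
position: [0.5927, -0.1967, 0.0812]
tcp_rot: [-0.0, -0.287, 0.958, 0.0]
contact_force: [-0.2, -0.4, -3.4]
gripper_width: 0.494
grasp_force: 40.0
```

arm_command(series=[[[36,0,0,0.5,0,0,0],[36,0,0,0.5,0,0,0],[36,0,0,0,0,0,0]]])

```text
time_s: 12.58
position: [0.5927, -0.1967, 0.0805]
tcp_rot: [-0.0, -0.287, 0.958, 0.0]
contact_force: [-1.3, 0.4, -2.8]
gripper_width: 0.495
grasp_force: 39.9
```

```bash
python3 -c "
from h import *
F()"
```

```text
t 12.58 axle z mm 94.87 tool-frame net force [ 0.9  1.  -0.9] moment tool [-0.149  0.286  0.123] pos [ 0.5927 -0.1967  0.0805]
```

arm_command(series=[[[36,0,0,0.5,0,0,0],[36,0,0,0.5,0,0,0],[36,0,0,0,0,0,0]]])

```text
time_s: 12.83
position: [0.5929, -0.1967, 0.0801]
tcp_rot: [0.0, -0.287, 0.958, -0.0]
contact_force: [-4.0, 1.1, 1.7]
gripper_width: 0.496
grasp_force: 39.9
```

arm_command(series=[[[36,0,0,0.4,0,0,0],[36,0,0,0.4,0,0,0],[36,0,0,0,0,0,0]]])

```text
time_s: 13.08
position: [0.593, -0.1966, 0.0799]
tcp_rot: [0.0, -0.287, 0.958, -0.0]
contact_force: [-5.8, 3.6, 6.6]
gripper_width: 0.497
grasp_force: 39.9
```

```bash
python3 -c "
from h import *
F()"
```

```text
t 13.08 axle z mm 94.29 tool-frame net force [  2.9   6.2 -10.3] moment tool [-0.456  0.658  0.167] pos [ 0.593  -0.1966  0.0799]
```

```bash
cat > m.py <<'E'
from h import *
s=capture("side")
im=crop(s["pixels"],300,230,120,120,5); old=cv2.imread("pics/c8.png")[:,:600]
def sh(x,y,w,h):
    res=cv2.matchTemplate(im,old[y:y+h,x:x+w],cv2.TM_CCOEFF_NORMED); _,m,_,l=cv2.minMaxLoc(res); return np.array(l)-[x,y],round(float(m),2)
res=[sh(395,315,105,85),sh(440,350,65,55),sh(125,100,85,85),sh(120,105,50,40),sh(270,250,130,130),sh(200,150,180,220)]
for q in res: print(q)
cv2.imwrite("pics/m.png",im)
c=np.array([.5902,-.1966]);th=np.radians(-146.69); ex=np.array([np.cos(th),np.sin(th)]);ey=np.array([-ex[1],ex[0]])
P=lambda c,z,y:((proj(s,np.r_[c+y*ey,z])[0]-[300,230])*5).round(0)
for z in(.091,.093,.095,.097,.101): print("stand seat pred",z,[P(c,z,y).tolist() for y in(.072,-.072)])
E
python3 m.py
```

```text
(array([-43,  58]), 0.45)
(array([-440, -224]), 0.51)
(array([246, 413]), 0.58)
(array([ 76, 356]), 0.58)
(array([ -6, 101]), 0.8)
(array([ -5, 101]), 0.8)
stand seat pred 0.091 [[469.0, 502.0], [131.0, 232.0]]
stand seat pred 0.093 [[470.0, 497.0], [131.0, 228.0]]
stand seat pred 0.095 [[471.0, 492.0], [132.0, 223.0]]
stand seat pred 0.097 [[473.0, 487.0], [132.0, 218.0]]
stand seat pred 0.101 [[475.0, 477.0], [133.0, 209.0]]
```

Height, force and the image agree. Plungers ran from about 102.5 to 98.5 mm axle height, and the floor now resists at about 94.3 mm. I'll relieve the side load and check.

arm_command(series=[[[36,0.4,0.6,0,0,0,0],[36,0,0,0.2,0,0,0],[36,0,0,0,0,0,0],[36,0,0,0,0,0,0]]])

```text
time_s: 13.47
position: [0.5928, -0.1967, 0.0798]
tcp_rot: [0.001, -0.287, 0.958, -0.001]
contact_force: [-3.8, 2.6, 7.0]
gripper_width: 0.497
grasp_force: 39.9
```

```bash
python3 -c "
from h import *
F()"
```

```text
t 13.47 axle z mm 94.21 tool-frame net force [  1.7   4.3 -10.7] moment tool [-0.109  0.338  0.112] pos [ 0.5928 -0.1967  0.0798]
```

arm_command(series=[[[36,0,0,-0.4,0,0,0],[36,0,0,-0.3,0,0,0],[36,0,0,0,0,0,0]]])

```text
time_s: 13.72
position: [0.5927, -0.1967, 0.0799]
tcp_rot: [0.001, -0.287, 0.958, -0.001]
contact_force: [-1.2, 1.4, 4.3]
gripper_width: 0.494
grasp_force: 39.9
```

```bash
python3 -c "
from h import *
F()"
```

```text
t 13.72 axle z mm 94.28 tool-frame net force [ 0.2  1.8 -8. ] moment tool [0.249 0.244 0.1  ] pos [ 0.5927 -0.1967  0.0799]
```

arm_command(series=[[[46,0,0,0,0,0,0],[48,0,0,0,0,0,0],[52,0,0,0,0,0,0],[56,0,0,0,0,0,0],[56,0,0,0,0,0,0]]])

```text
time_s: 14.13
position: [0.5922, -0.1964, 0.0792]
tcp_rot: [-0.0, -0.287, 0.958, 0.0]
contact_force: [-0.9, 0.2, -0.1]
gripper_width: 0.639
grasp_force: 0.0
```

```bash
python3 -c "
from h import *
F()"; python3 m.py
```

```text
t 14.13 axle z mm 93.6 tool-frame net force [ 0.6  0.6 -3.6] moment tool [-0.049  0.028  0.023] pos [ 0.5922 -0.1964  0.0792]
(array([-175, -130]), 0.49)
(array([-63,  45]), 0.53)
(array([246, 413]), 0.59)
(array([ 75, 355]), 0.58)
(array([ -5, 101]), 0.7)
(array([ -2, 103]), 0.66)
stand seat pred 0.091 [[469.0, 502.0], [131.0, 232.0]]
stand seat pred 0.093 [[470.0, 497.0], [131.0, 228.0]]
stand seat pred 0.095 [[471.0, 492.0], [132.0, 223.0]]
stand seat pred 0.097 [[473.0, 487.0], [132.0, 218.0]]
stand seat pred 0.101 [[475.0, 477.0], [133.0, 209.0]]
```

Released cleanly and the reel stayed put. As a seating check I'll regrip in this unstressed pose and press once more, well under 30 N.

arm_command(series=[[[36,0,0,0,0,0,0],[36,0,0,0,0,0,0],[36,0,0,0,0,0,0],[36,0,0,0.4,0,0,0],[36,0,0,0,0,0,0]]])

```text
time_s: 14.6
position: [0.5923, -0.1965, 0.0793]
tcp_rot: [0.0, -0.287, 0.958, -0.0]
contact_force: [-1.2, -0.0, 3.4]
gripper_width: 0.495
grasp_force: 40.0
```

```bash
python3 -c "
from h import *
F()"
```

```text
t 14.6 axle z mm 93.74 tool-frame net force [ 1.   0.6 -7.1] moment tool [-0.065  0.075 -0.032] pos [ 0.5923 -0.1965  0.0793]
```

arm_command(series=[[[36,0,0,0.3,0,0,0],[36,0,0,0.3,0,0,0],[36,0,0,0,0,0,0]]])

```text
time_s: 14.85
position: [0.5924, -0.1965, 0.0793]
tcp_rot: [0.0, -0.287, 0.958, -0.0]
contact_force: [-2.8, 0.6, 6.7]
gripper_width: 0.493
grasp_force: 40.0
```

```bash
python3 -c "
from h import *
F()"
```

```text
t 14.85 axle z mm 93.68 tool-frame net force [  2.    2.  -10.4] moment tool [-0.411  0.182  0.007] pos [ 0.5924 -0.1965  0.0793]
```

arm_command(series=[[[36,0.4,0,0.3,0,0,0],[36,-0.4,0.4,0.3,0,0,0],[36,0,0,0,0,0,0]]])

```text
time_s: 15.1
position: [0.5925, -0.1965, 0.0792]
tcp_rot: [0.001, -0.287, 0.958, -0.001]
contact_force: [-0.9, 0.2, 8.9]
gripper_width: 0.493
grasp_force: 40.0
```

```bash
python3 -c "
from h import *
F()"
```

```text
t 15.1 axle z mm 93.6 tool-frame net force [  0.7   0.6 -12.6] moment tool [-0.417  0.299  0.03 ] pos [ 0.5925 -0.1965  0.0792]
```

It is rigid under 12.6 N, so the axle is on the floors. I'll unload, open and retreat.

arm_command(series=[[[36,0,0,-0.5,0,0,0],[36,0,0,-0.4,0,0,0],[48,0,0,0,0,0,0],[52,0,0,0,0,0,0],[58,0,0,0,0,0,0]]])

```text
time_s: 15.52
position: [0.5918, -0.1959, 0.0782]
tcp_rot: [-0.0, -0.287, 0.958, 0.0]
contact_force: [-0.6, 0.2, -0.3]
gripper_width: 0.641
grasp_force: 0.0
```

arm_command(series=[[[58,0,0,0,0,0,0],[58,0,0,-5,0,0,0],[58,0,0,-10,0,0,0],[58,0,0,-20,0,0,0],[58,0,0,-30,0,0,0]]])

```text
time_s: 15.93
position: [0.5912, -0.1956, 0.1433]
tcp_rot: [-0.001, -0.287, 0.958, 0.001]
contact_force: [0.2, -1.1, -0.3]
gripper_width: 0.658
grasp_force: 0.0
```

arm_command(series=[[[58,0,0,-30,0,0,0],[58,0,0,-30,0,0,0],[58,0,0,-10,0,0,0],[58,0,0,0,0,0,0],[58,0,0,0,0,0,0]]])

```text
time_s: 16.35
position: [0.5918, -0.196, 0.2132]
tcp_rot: [-0.0, -0.287, 0.958, 0.0]
contact_force: [-0.1, -0.7, -0.4]
gripper_width: 0.656
grasp_force: 0.0
```

```bash
python3 m.py; python3 - <<'E'
from h import *
F(); s=capture("side")
# bystander / reel check: changed pixels vs start around bystanders, and white flange blob of reel
d=cv2.absdiff(s["pixels"],cv2.imread("pics/side0.png")).max(2)
for n,b in dict(jar=(400,195,430,235),bank=(420,260,490,330),spool=(215,250,255,285),pliers=(258,250,322,282)).items():
    print(n,(d[b[1]:b[3],b[0]:b[2]]>60).mean().round(3))
E
```

```text
(array([-93, -72]), 0.42)
(array([-268, -191]), 0.54)
(array([246, 413]), 0.58)
(array([240, 297]), 0.61)
(array([ -7, 102]), 0.5)
(array([ -5, 101]), 0.35)
stand seat pred 0.091 [[469.0, 502.0], [131.0, 232.0]]
stand seat pred 0.093 [[470.0, 497.0], [131.0, 228.0]]
stand seat pred 0.095 [[471.0, 492.0], [132.0, 223.0]]
stand seat pred 0.097 [[473.0, 487.0], [132.0, 218.0]]
stand seat pred 0.101 [[475.0, 477.0], [133.0, 209.0]]
t 16.4 axle z mm 226.57 tool-frame net force [ 0.6 -0.  -3.7] moment tool [-0.119  0.007 -0.003] pos [ 0.5915 -0.1958  0.2122]
jar 0.434
bank 0.0
spool 0.0
pliers 0.0
```

```bash
python3 - <<'E'
from h import *
t=capture("top"); d=cv2.absdiff(t["pixels"],cv2.imread("pics/top0.png")).max(2)
for n,b in dict(jar=(285,65,312,98),bank=(365,65,430,108),spool=(338,243,370,272),pliers=(338,165,370,235)).items():
    print(n,(d[b[1]:b[3],b[0]:b[2]]>60).mean().round(3))
print(r.finish_job())
E
```

```text
jar 0.0
bank 0.0
spool 0.287
pliers 0.0
the job is handed in; nothing more can be done
None
```

The reel is out of the cradle and in the stand, both axle ends pressed home until rigid, released, and the job handed in; the highest load I read on the stand was 12.6 N, and I saw no bystander moved (jar and flat spool each partly hidden in one view).

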